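Gauge a ferrite bar in the bench micrometer

ROBOT

A 6-joint arm with a two-finger parallel gripper is mounted at the origin on the work surface. World frame = base frame: x ahead of the robot, y to its left, z up, the work surface at z = 0. Lengths are in m, angles in degrees, forces in N, time in s.
With the tool pointing down it reaches from about 0.425 to 0.95 m from the base axis. Payload 3.5 kg.
Tool frame: the origin (TCP) lies at the very end of the fingers, on their centre line; the grasp point (between the pads) lies 19 mm behind it; z points along the fingers, y is the direction in which the jaws open and shut (so a half turn about z gives the same grasp; the last joint's range is limited). The gripper opens to 85 mm and grips with 20 to 120 N. Pads are 22 mm wide; open, the fingers measure 114 mm over their backs; the gripper's body (76 mm by 85 mm) begins 54 mm behind the grasp point. The pads swing forward as they close: fully open they stand 13 mm farther back than shut.
Start: joints at [-82.964, 16.404, 90.338, -0, 73.258, -8.594], TCP at [0.182, -0.65, 0.208] pointing down, gripper open.
Joint ranges: [-158.93, 158.93], [-51.34, 127.21], [12.03, 142.37], [-87.48, 267.48], [13.55, 161.25], [-162.69, 162.69]. Speed limits (degrees/s): [159.86, 159.86, 180, 180, 180, 180].

INTERFACE

Orientations are given as [roll, pitch, yaw] about the fixed x, y, z axes, in that order (R = Rz(yaw) Ry(pitch) Rx(roll)).
In Python, from bench import ctrl, imaging gives the robot as it stands.
- The arm moves only by the tool servo_tool, never from a script. Its arguments are lists of equal length, an entry for each row: "linear": the shift along the world's x, y, z as a fraction of full scale, a list of three; "turn": the turn, a rotation vector about the world's x, y, z as a fraction of full scale, a list of three. In form: {"linear": [[x, y, z], ...], "turn": [[ax, ay, az], ...]}. A call has 1 to 20 rows; each row is the pose to reach, as a shift and turn from the pose commanded when the call began, turning the shorter way round; what a row does not reach only later rows make up. Full scale, the value 1, is 500 mm for a shift and pi rad for a turn. A row lasts 1/8 s, in which the tool goes at most 62.5 mm and 10.7 degrees, less where a joint would pass 70% of its speed; a pose out of reach is approached as far as the arm can. A call with a number of a shift or a turn outside -1 to 1 is refused whole. A call with a gripper value outside its range is refused whole. "grip" is the closure, from -1 (fully open) to 1 (shut), set as the call begins (left out, the last holds). The fingers move at their own pace and stop on an object; the grip force is fixed at half the most. Time passes only in rows, so rows that repeat a pose let the fingers close. It gives the time, the measured TCP pose, the force and the opening at its end, in the units of the state.
- ctrl.sense(): the state, without advancing time (a new reading comes with each control period).
- imaging.read_camera(name): name is "scene" or "top" or "wrist"; returns the picture (400x640x3 uint8, blue, green, red); there is no depth.
- imaging.camera_model(name): a dict with "mtx" (3x3 intrinsics, pixels), "distortion" ([k1, k2, p1, p2, k3] as OpenCV has them; the pictures are not rectified), "R" (3x3) and "t" (3): a world point X has camera coordinates R X + t; the wrist camera has in their place "T_tool_cam" (4x4, takes a point from camera to tool coordinates, whose origin is the TCP and whose axes are the flange's). Camera axes: x right, y down, z forward; pixel columns grow to the right and rows downward; lengths in m; the calibration is good to about 2 mm. A picture is of the moment at which its call begins: read the wrist's pose just before it. camera_model takes no time and is no camera call.
- ctrl.finish_job(): hands the job in, once; it reports no verdict.
The state is a dict: "clock": time; "joint_positions": joint angles; "joint_vel": joint speeds; "effort": joint torques, N m; "tool_pos": TCP position; "tcp_rot": TCP orientation; "force": force on the tool from outside, world axes, zero at the start; "torque": the same for the moment, N m; "width": finger opening in m.
Only numpy, scipy, OpenCV 4.12 (cv2) and the standard library are available. Lean on these libraries where they do the work, as an engineer would, in place of code of your own. Each camera call takes 0.05 s, during which the arm holds its last target. There are 200 camera calls.

TASK

Check the thickness of the long ferrite bar in the bench micrometer: lay it flat and straight on the steel measuring table, under the spindle and in the middle of the table, with its end gently up against the brass stop at the back. Then bring the spindle down by turning the ratchet knob at the very top clockwise until the ratchet slips on the bar; let it slip by about a quarter of a turn, well under half a turn, and leave the bar clamped and the knob let go. Ferrite is brittle: let the knob ride down freely as it turns, without pushing down on it or forcing the bar, and leave everything else on the bench alone.

Things in the scene. Friction and masses are not known exactly. Their poses are not given: they have to be found in the camera images.
- core: the ferrite bar: a plain dark-grey rectangular bar 120 mm long (its x) and 24 mm wide (its y), somewhere from 8 to 11 mm thick - the thickness is what is being gauged -, about 120 g, brittle; both ends are alike. Origin: centre of its underside. It starts lying flat on the blue pad, its x roughly away from the robot.
- pad: thin blue foam pad, fixed, 175 x 155 mm, top 10 mm above the bench; the bar, the E-core and the bobbin lie on it. Origin: centre of its underside.
- micrometer: upright bench micrometer of dark cast iron, fixed, its open side (-x) roughly facing the robot; x points to the stop and column. Origin: on the bench right below the vertical spindle axis. Base 115 mm wide, from 80 mm before the axis to 90 mm behind it, top 22 mm high. Over-arm 26 mm wide, 87 to 109 mm high, with a round boss (29 mm) on the axis; it ends 15 mm in front of the axis.
- worktable: the flat steel measuring table of the micrometer, 46 mm wide, its top 45 mm above the bench, from 65 mm in front of the spindle axis to the column side; a bar lying against the stop overhangs its front edge by 40 mm, 23 mm above the base, and the spindle then stands 15 mm from the bar's end. Origin: on the spindle axis at the table's foot, 23 mm under its top.
- stop: brass stop plate across the back of the measuring table, 46 mm wide, 16 mm high, its flat face 15 mm behind the spindle axis. Origin: middle of that face at table height; x points away from the open side. A bar is fully home when its end touches this face: the bar's centre then is 45 mm in front of the spindle axis.
- seat (a point): point on the measuring table's top right below the spindle axis, axes as the micrometer's (x towards the stop, z up)
- spindle: steel spindle, 8 mm across, upright; origin: centre of its lower, measuring face. It does not turn; it moves only up and down. At the start the face stands about 11 to 14 mm above the measuring table, so it clears the bar by a few mm.
- knob (a point): middle of the ratchet knob: knurled dark cylinder 20 mm across, 23 mm tall, on the spindle axis on top of the wider (26 mm) aluminium thimble; the point lies 11.5 mm below the knob's top, 12.5 mm above the thimble's shoulder. Grip only the knob, clear of the shoulder. Turned clockwise seen from above, it comes down with the spindle by 8 mm per turn (1.27 mm per rad), so the hand must follow.
- thimble (a joint): turn of the thimble on its screw, rad, growing as the spindle comes down (8 mm per 2 pi); the spindle face is 20 mm above the table at 0. Running takes about 0.04 N m; a hand pushing down on the knob adds its push to the clamping force on the bar. The screw holds itself when let go.
- ratchet (a joint): slip of the ratchet knob against the thimble, rad, 0 at the start, growing as the knob slips clockwise: at about 0.055 N m, when the spindle bears on the bar with about 20 N. Slipping, the knob turns on without coming down and the thimble stands still.
- ecore: ferrite E-core, 55 x 21 x 27 mm, on the pad beside the bar; leave alone. Origin: centre of its underside.
- bobbin: small wound bobbin, 36 x 36 x 28 mm, on the pad beside the bar; leave alone. Origin: centre of its underside.
- meter: red multimeter lying on the left of the bench, 185 x 88 x 40 mm; leave alone
- flux: small white bottle, 32 mm across, 95 mm tall, at the back left; leave alone
- spool: grey solder spool, 54 mm across, 42 mm tall, at the back right; leave alone
- toroid: greenish ring core, 36 mm across, 12 mm tall, on the right; leave alone
- screwdriver: screwdriver with green handle, 170 mm, on the right; leave alone
There are look-alikes about, which are no part of the job. What is shaped like the micrometer but red is not meant.

How it is judged (in metres and radians):
On the way, in this order (a step that is already met when the one before it is completed fails the run):
1. the bar lies flat and straight on the measuring table, its end against the stop (x of core in the frame of seat between -0.0475 and -0.042 m and y of core in the frame of seat between -0.006 and 0.006 m and z of core in the frame of seat below 0.002 m and angle between the x axis of core and the x axis of seat, either way round below 0.1 rad), for 0.2 s.
2. the spindle bears on the bar and the ratchet has slipped by at least 0.8 rad (value of joint ratchet above 0.8 rad and contact force between spindle and core above 8 N), for 0.2 s.
At the end, for the whole second after the job is handed in: the bar lies flat on the table (within 2 mm), its end within 2.5 mm of the stop, centre line within 6 mm of the spindle axis and 0.1 rad of straight; the spindle clamps it with 8 to 32 N and the ratchet has slipped by 0.8 to 2.4 rad; all is at rest (all of step 1 and all of step 2 and value of joint ratchet below 2.4 rad and contact force between spindle and core below 32 N and linear speed of core below 0.01 m/s); the robot touches nothing.
It fails at once if the bar is clamped or pressed on the measuring table with more than 34 N (contact force between spindle and core above 34 N or contact force between core and worktable above 34 N).
It fails at once if the bar is pushed against the stop with more than 20 N (contact force between core and stop above 20 N).
It fails at once if the ratchet is slipped by more than 2.4 rad (value of joint ratchet above 2.4 rad).
It fails at once if another thing on the bench is shifted by more than 15 mm (distance of any of ecore, bobbin, meter, flux, spool, toroid, screwdriver from where it was at the start of the episode above 0.015 m).
It also fails if it takes over 72 s, if anything falls off the work surface, if the arm or the gripper's body presses on something with over 40 N, if the wrist force passes 120 N, or if a joint passes its speed limit or range.

## Working session

There is one attempt and no reset: what is moved stays moved. The work goes in short steps, Python scripts to look and compute and a tool call to move; the robot and the scene stay as the last step left them, time stands still between calls to the robot, and variables do not carry over. Pictures are saved under pics/ and viewed, about 8 in all and at most 12, crops included, and the job is handed in when it is done.

Besides the shell and the picture viewer there is one more tool, called after "Request:" as name(argument=value, ...) on one line, values as JSON. servo_tool: Moves the arm, as the interface text tells. Its arguments: {"type":"object","properties":{"linear":{"type":"array"},"turn":{"type":"array"},"grip":{"type":"number"}},"required":["linear","turn"]}

```bash
ls; mkdir -p pics
python3 - <<'E'
from bench import ctrl, imaging
import cv2,numpy as np
print(ctrl.sense())
for n in ("scene","top"):
    im=imaging.read_camera(n); cv2.imwrite(f"pics/{n}0.png",im)
    m=imaging.camera_model(n); print(n,{k:np.round(v,4).tolist() for k,v in m.items()})
print(imaging.camera_model("wrist"))
E
```

```text
pics
{'clock': 0.0, 'joint_positions': array([-8.29634773e+01,  1.64564558e+01,  9.04252897e+01, -2.07623915e-03,
        7.32562460e+01, -8.59667171e+00]), 'joint_vel': array([-0.09285075,  0.09809993,  0.00731767,  0.09032853,  0.03061675,
       -0.07150407]), 'effort': array([ 1.43633668e-03, -4.05982876e+01, -2.92624587e+01, -9.67778033e-05,
        5.84724054e-03,  1.36266294e-06]), 'tool_pos': array([ 0.1818011 , -0.64930589,  0.20678869]), 'tcp_rot': array([-1.79863262e+02, -1.86622102e-02,  1.56337727e+01]), 'force': array([-0.76046149,  0.15874557, -0.76468333]), 'torque': array([ 0.0415453 ,  0.01669002, -0.04309596]), 'width': 0.08537758379817535}
scene {'mtx': [[365.8724, 0.0, 319.9465], [0.0, 365.8724, 201.7534], [0.0, 0.0, 1.0]], 'distortion': [-0.0034, 0.0, 0.0, 0.0, 0.0], 'R': [[0.5019, 0.8648, 0.015], [0.5435, -0.3018, -0.7833], [-0.6728, 0.4012, -0.6215]], 't': [-0.2399, -0.1534, 1.3535]}
top {'mtx': [[460.8175, 0.0, 321.5657], [0.0, 460.8175, 201.9463], [0.0, 0.0, 1.0]], 'distortion': [-0.126, 0.0, 0.0, 0.0, 0.0], 'R': [[0.0019, -1.0, -0.0051], [-0.9867, -0.001, -0.1625], [0.1625, 0.0053, -0.9867]], 't': [0.0263, 0.4624, 1.5206]}
{'mtx': array([[307.84676736,   0.        , 319.11021229],
       [  0.        , 307.84676736, 198.82282348],
       [  0.        ,   0.        ,   1.        ]]), 'distortion': array([0.00684546, 0.        , 0.        , 0.        , 0.        ]), 'T_tool_cam': array([[-6.75942047e-04, -9.46124556e-01, -3.23802206e-01,
         8.47837561e-02],
       [ 9.99999762e-01, -5.95311597e-04, -3.48061142e-04,
        -5.85700622e-04],
       [ 1.36545985e-04, -3.23802364e-01,  9.46124733e-01,
        -1.66978909e-01],
       [ 0.00000000e+00,  0.00000000e+00,  0.00000000e+00,
         1.00000000e+00]])}
```

View pics/scene0.png

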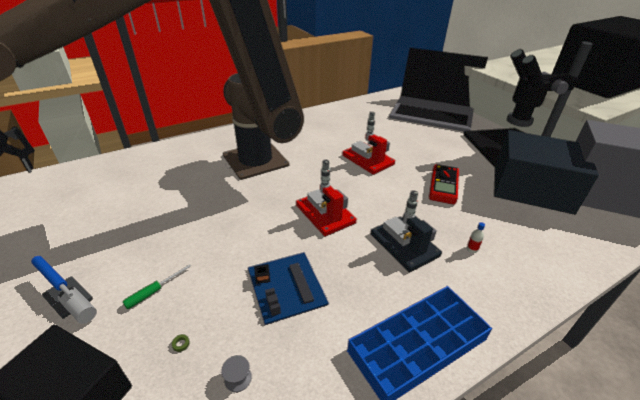

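View pics/top0.png

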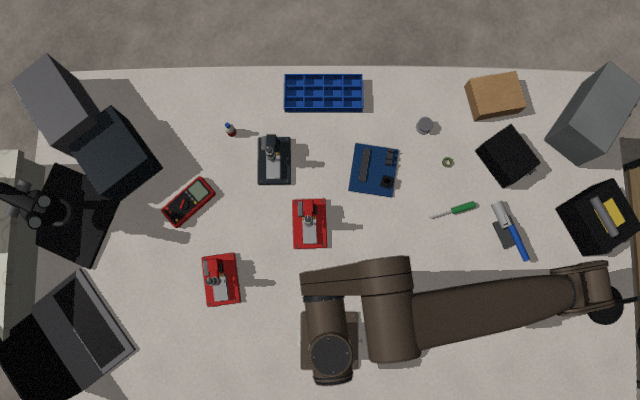

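The scene shows one dark micrometer (scene 405,240; top 275,160) and two red look-alikes (top 310,222 and 220,280), which are not meant. The long dark bar lies on the blue pad at top (364,163), next to the E-core (391,158) and the bobbin (386,182). I'll confirm with a crop and take coarse positions.

```bash
cat > h.py <<'E'
from bench import ctrl, imaging
import cv2,numpy as np
from scipy.spatial.transform import Rotation as Ro
def cam(n):
    m=imaging.camera_model(n)
    if n=="wrist":
        s=ctrl.sense(); R=Ro.from_euler('xyz',s['tcp_rot'],degrees=True).as_matrix()
        T=m['T_tool_cam']; Rc=R@T[:3,:3]; C=R@T[:3,3]+s['tool_pos']
    else: Rc=m['R'].T; C=-Rc@m['t']
    return m['mtx'],m['distortion'],Rc,C
def rays(c,uv):
    K,d,Rc,C=c; p=cv2.undistortPoints(np.float64(uv).reshape(-1,1,2),K,d)[:,0]
    return np.c_[p,np.ones(len(p))]@Rc.T
def plane(c,uv,z):
    r=rays(c,uv); return c[3]+r*((z-c[3][2])/r[:,2])[:,None]
def proj(c,X):
    K,d,Rc,C=c; return cv2.projectPoints((np.float64(X).reshape(-1,3)-C)@Rc,np.zeros(3),np.zeros(3),K,d)[0][:,0]
def tri(c1,u1,c2,u2):
    r1=rays(c1,u1)[0];r2=rays(c2,u2)[0]
    s=np.linalg.lstsq(np.c_[r1,-r2],c2[3]-c1[3],rcond=None)[0]
    a=c1[3]+s[0]*r1;b=c2[3]+s[1]*r2; return (a+b)/2,np.linalg.norm(a-b)
E
python3 - <<'E'
from h import *
t=cv2.imread("pics/top0.png"); s=cv2.imread("pics/scene0.png")
a=cv2.resize(t[125:200,245:405],None,fx=5,fy=5,interpolation=cv2.INTER_CUBIC)
b=cv2.resize(s[180:270,360:450],(225,225),interpolation=cv2.INTER_CUBIC)
o=np.zeros((600,800,3),np.uint8); o[:375,:800]=a; o[375:,:225]=b
o[375:,300:525]=cv2.resize(s[245:325,240:330],(225,225),interpolation=cv2.INTER_CUBIC)
cv2.imwrite("pics/crop1.png",o)
c=cam("top")
print("mic base corners",plane(c,[[258,137],[292,137],[292,185],[257,185]],.022).round(3).tolist())
hsv=cv2.cvtColor(t,cv2.COLOR_BGR2HSV)
roi=np.zeros(t.shape[:2],np.uint8); roi[138:200,340:405]=255
blue=((hsv[...,0]>95)&(hsv[...,0]<125)&(hsv[...,1]>130)).astype(np.uint8)&roi
cn=max(cv2.findContours(blue,0,2)[0],key=cv2.contourArea)
P=plane(c,cv2.boxPoints(cv2.minAreaRect(cn)),.01); print("pad",P.round(3).tolist())
hull=np.zeros_like(roi);cv2.fillConvexPoly(hull,cv2.convexHull(cn),255)
dk=cv2.erode(((hsv[...,1]<110)&(hsv[...,2]<90)&(hull>0)).astype(np.uint8),np.ones((1,1)))
for q in cv2.findContours(dk,0,2)[0]:
    if cv2.contourArea(q)>20:
        r=cv2.minAreaRect(q); w=plane(c,cv2.boxPoints(r),.018); print(r,w.mean(0).round(4),np.linalg.norm(w[1]-w[0]).round(3),np.linalg.norm(w[2]-w[1]).round(3))
E
```

```text
mic base corners [[0.696, 0.251, 0.022], [0.696, 0.131, 0.022], [0.524, 0.129, 0.022], [0.524, 0.25, 0.022]]
pad [[0.509, -0.065, 0.01], [0.678, -0.091, 0.01], [0.655, -0.243, 0.01], [0.486, -0.214, 0.01]]
((387.1880798339844, 181.70643615722656), (12.068611145019531, 11.015003204345703), 16.699243545532227) [ 0.5368 -0.1997  0.018 ] 0.039 0.042
((388.8616027832031, 156.60769653320312), (6.821910381317139, 17.116792678833008), 7.125016689300537) [ 0.6265 -0.2077  0.018 ] 0.062 0.024
((364.1489562988281, 164.44384765625), (6.991079807281494, 33.69147872924805), 9.090277671813965) [ 0.5984 -0.1208  0.018 ] 0.121 0.024
```

View pics/crop1.png

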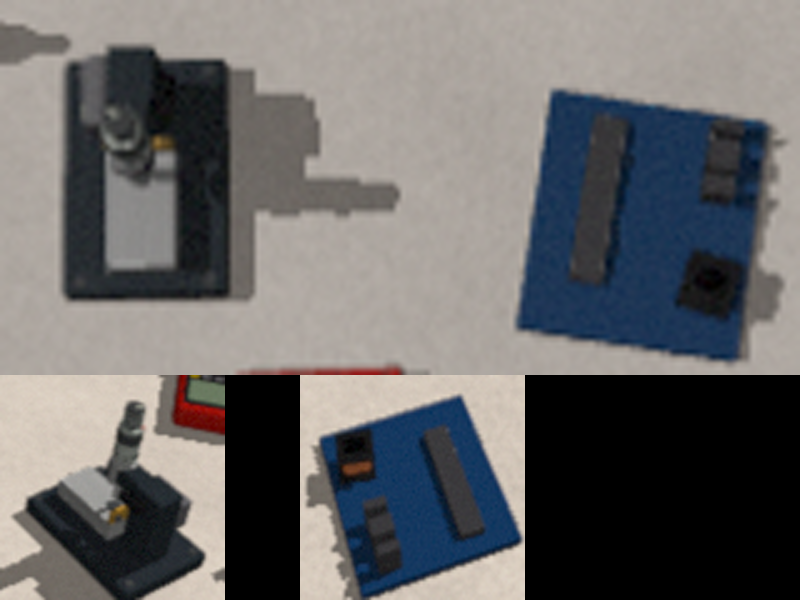

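The crop confirms it: the grey table, brass stop and dark cast iron belong to the micrometer at top (275,160). The bar is the single 121 x 24 mm dark strip at top (364,164), about world (0.598, -0.121) with yaw about -9°. I'm moving over the pad with the camera on the robot side.

Request:
servo_tool(linear=[[0.756,1,-0.05],[0.756,1,-0.05],[0.756,1,-0.05],[0.756,1,-0.05],[0.756,1,-0.05],[0.756,1,-0.05],[0.756,1,-0.05],[0.756,1,-0.05],[0.756,1,-0.05],[0.756,1,-0.05],[0.756,1,-0.05],[0.756,1,-0.05],[0.756,1,-0.05],[0.756,1,-0.05],[0.756,1,-0.05],[0.756,1,-0.05],[0.756,1,-0.05],[0.756,1,-0.05],[0.756,1,-0.05],[0.756,1,-0.05]], turn=[[0,0,0.863],[0,0,0.863],[0,0,0.863],[0,0,0.863],[0,0,0.863],[0,0,0.863],[0,0,0.863],[0,0,0.863],[0,0,0.863],[0,0,0.863],[0,0,0.863],[0,0,0.863],[0,0,0.863],[0,0,0.863],[0,0,0.863],[0,0,0.863],[0,0,0.863],[0,0,0.863],[0,0,0.863],[0,0,0.863]])

```text
clock: 2.6
tool_pos: [0.5599, -0.15, 0.1833]
tcp_rot: [-180.0, 0.0, 171.0]
force: [-0.3, 0.9, 0.5]
width: 0.0854
```

```bash
cat >> h.py <<'E'
def snap(n,name):
    c=cam(n); im=imaging.read_camera(n); cv2.imwrite(f"pics/{name}.png",im); np.savez(f"pics/{name}.npz",*[np.array(x) for x in c]); return c,im
def st():
    s=ctrl.sense(); print(s['clock'],'pos',s['tool_pos'].round(4),'rot',s['tcp_rot'].round(2),'F',s['force'].round(2),'T',s['torque'].round(3),'w',round(s['width'],4),'j6',s['joint_positions'][5].round(1))
E
python3 - <<'E'
from h import *
st(); c,im=snap("wrist","w1")
E
```

```text
2.6 pos [ 0.5599 -0.15    0.1833] rot [-180.      0.    170.96] F [-0.33  0.88  0.55] T [0.003 0.049 0.042] w 0.0854 j6 -106.0
```

View pics/w1.png

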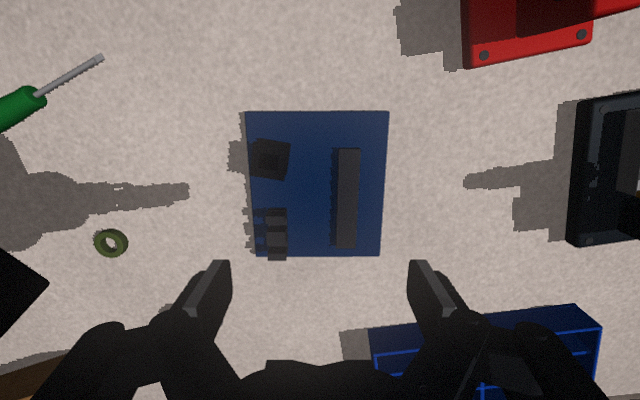

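The wrist view shows the bar at about (345,198), with the E-core (276,235) and bobbin (270,158) to its left and the gripper fingers at the bottom. I'm measuring the bar here.

```bash
cat >> h.py <<'E'
def barmeas(c,im,roi,z,zp=.02):
    x0,y0,x1,y1=roi; sub=im[y0:y1,x0:x1].astype(int)
    b=((sub[...,0]-sub[...,2])<22).astype(np.uint8)
    b=cv2.morphologyEx(b,cv2.MORPH_OPEN,np.ones((3,3)))
    q=max(cv2.findContours(b,0,1)[0],key=cv2.contourArea)[:,0]+[x0,y0]
    w=plane(c,q,z)[:,:2]; r=cv2.minAreaRect(np.float32(w*1000)); return r,cv2.boxPoints(r)
E
python3 - <<'E'
from h import *
d=np.load("pics/w1.npz"); c=[d[k] for k in d.files]; im=cv2.imread("pics/w1.png")
print(im[198,320],im[198,345],im[230,358])
print(barmeas(c,im,(315,135,378,254),.0195))
E
```

```text
[76 41 21] [51 47 45] [77 47 34]
(((597.2294311523438, -126.02529907226562), (30.63237762451172, 120.40846252441406), 80.401123046875), array([[ 535.31415, -131.08803],
       [ 654.0368 , -151.16606],
       [ 659.1447 , -120.96257],
       [ 540.42206, -100.88454]], dtype=float32))
```

Run:
```python
from h import *
d=np.load("pics/w1.npz"); c=[d[k] for k in d.files]; im=cv2.imread("pics/w1.png")
for r in (165,200,235): print(r,im[r,324:368].tolist() if r==200 else im[r,324:368].sum(1).tolist())
```

```text
165 [143, 141, 128, 152, 138, 151, 141, 115, 88, 82, 88, 92, 103, 68, 117, 135, 141, 129, 117, 130, 144, 137, 134, 143, 144, 137, 133, 142, 147, 131, 131, 143, 142, 142, 134, 142, 130, 155, 156, 159, 158, 155, 169, 155]
200 [[70, 39, 15], [73, 42, 22], [76, 44, 26], [72, 41, 19], [74, 42, 24], [74, 42, 19], [64, 37, 22], [42, 25, 22], [39, 22, 10], [43, 29, 19], [43, 28, 17], [45, 28, 22], [39, 31, 25], [35, 31, 32], [48, 41, 43], [44, 41, 42], [48, 43, 42], [50, 44, 44], [49, 46, 47], [49, 43, 44], [49, 45, 44], [51, 47, 49], [52, 45, 49], [47, 42, 43], [47, 44, 45], [47, 44, 42], [48, 41, 42], [52, 48, 48], [53, 52, 49], [52, 49, 52], [51, 46, 49], [52, 50, 52], [49, 44, 44], [50, 39, 42], [66, 43, 36], [77, 45, 29], [79, 51, 33], [74, 44, 26], [79, 49, 33], [79, 50, 35], [77, 48, 32], [77, 47, 30], [79, 50, 37], [78, 50, 33]]
235 [142, 155, 149, 154, 135, 96, 108, 122, 92, 106, 109, 109, 125, 160, 152, 143, 138, 142, 143, 156, 141, 151, 148, 147, 168, 148, 156, 158, 142, 148, 165, 152, 164, 178, 157, 162, 157, 160, 176, 161, 163, 165, 158, 156]
```

```bash
python3 - <<'E'
import re
s=open('h.py').read().replace("b=((sub[...,0]-sub[...,2])<22).astype(np.uint8)","sub=cv2.GaussianBlur(np.uint8(sub),(3,3),0).astype(int); b=(((sub[...,0]-sub[...,2])<19)&(sub[...,2]>34)).astype(np.uint8)")
open('h.py','w').write(s)
E
python3 - <<'E'
from h import *
d=np.load("pics/w1.npz"); c=[d[k] for k in d.files]; im=cv2.imread("pics/w1.png")
for z in (.018,.0195,.021): print(barmeas(c,im,(325,135,378,254),z))
E
```

```text
(((598.7491455078125, -123.10905456542969), (24.33364486694336, 119.8060531616211), 80.30518341064453), array([[ 537.6527  , -125.014435],
       [ 655.7478  , -145.18979 ],
       [ 659.8456  , -121.203674],
       [ 541.7505  , -101.02832 ]], dtype=float32))
(((598.20556640625, -123.16730499267578), (24.223777770996094, 119.26512908935547), 80.3051986694336), array([[ 537.385   , -125.0641  ],
       [ 654.9469  , -145.14835 ],
       [ 659.0261  , -121.27051 ],
       [ 541.46423 , -101.186264]], dtype=float32))
(((597.6619262695312, -123.22554016113281), (24.11393165588379, 118.72417449951172), 80.3051986694336), array([[ 537.1172 , -125.11374],
       [ 654.1459 , -145.10689],
       [ 658.20667, -121.33734],
       [ 541.178  , -101.34419]], dtype=float32))
```

Bar centre is (0.598, -0.123) and its yaw is -9.7°. I'm going down 42 mm robot-side of centre with the jaws partly closed, to clear the bobbin.

Request:
servo_tool(linear=[[-0.007,0.068,-0.1],[-0.007,0.068,-0.15],[-0.007,0.068,-0.2],[-0.007,0.068,-0.25],[-0.007,0.068,-0.28],[-0.007,0.068,-0.3],[-0.007,0.068,-0.31],[-0.007,0.068,-0.32],[-0.007,0.068,-0.33],[-0.007,0.068,-0.338],[-0.007,0.068,-0.338],[-0.007,0.068,-0.338]], turn=[[0,0,-0.004],[0,0,-0.004],[0,0,-0.004],[0,0,-0.004],[0,0,-0.004],[0,0,-0.004],[0,0,-0.004],[0,0,-0.004],[0,0,-0.004],[0,0,-0.004],[0,0,-0.004],[0,0,-0.004]], grip=-0.2)

```text
clock: 4.15
tool_pos: [0.5565, -0.1161, 0.0144]
tcp_rot: [-180.0, 0.0, 170.3]
force: [0.2, -0.2, -0.1]
width: 0.0512
```

Run:
```python
from h import *
st(); c,im=snap("wrist","w2")
cv2.imwrite("pics/w2c.png",cv2.resize(im[100:400,160:560],(800,600)))
```

```text
4.15 pos [ 0.5565 -0.1161  0.0144] rot [-1.8000e+02  1.0000e-02  1.7025e+02] F [ 0.15 -0.22 -0.14] T [ 0.023 -0.012 -0.012] w 0.0512 j6 -102.3
```

View pics/w2c.png

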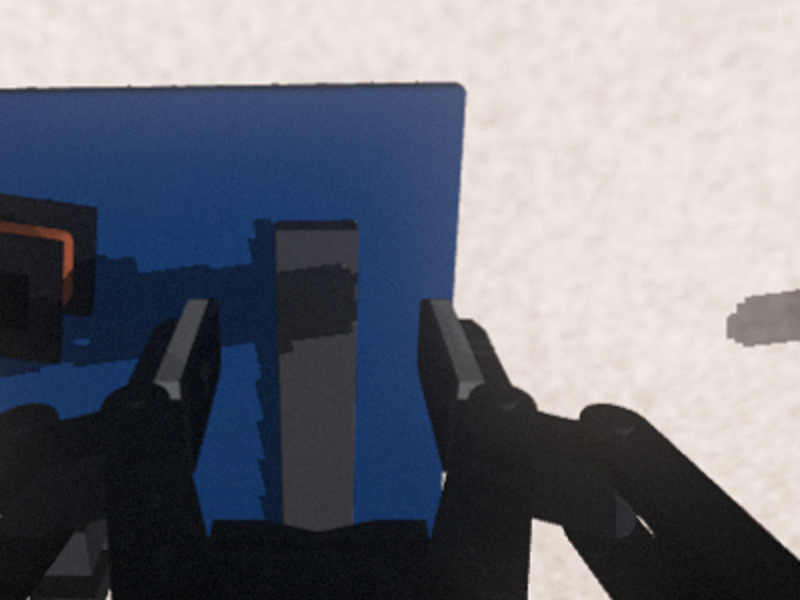

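The bar (crop 318,380) sits centred between the fingers and the bobbin is clear. I'm lowering by 2.5 mm, then closing.

Request:
servo_tool(linear=[[0,0,-0.005],[0,0,-0.005],[0,0,-0.005],[0,0,-0.005],[0,0,-0.005],[0,0,-0.005],[0,0,-0.005],[0,0,-0.005]], turn=[[0,0,0],[0,0,0],[0,0,0],[0,0,0],[0,0,0],[0,0,0],[0,0,0],[0,0,0]], grip=1)

```text
clock: 5.2
tool_pos: [0.5564, -0.116, 0.0117]
tcp_rot: [-180.0, -0.0, 170.3]
force: [-0.3, -0.4, -0.9]
width: -0.0002
```

Run:
```python
from h import *
st()
```

```text
5.2 pos [ 0.5564 -0.116   0.0117] rot [-180.     -0.    170.25] F [-0.31 -0.38 -0.87] T [ 0.003  0.009 -0.003] w -0.0002 j6 -102.3
```

The gripper shut to 0, so it didn't hold the bar. I'm looking again.

Run:
```python
from h import *
c,im=snap("wrist","w3")
s,_=0,0
cv2.imwrite("pics/w3c.png",cv2.resize(im[100:400,160:560],(800,600)))
print(proj(c,[ctrl.sense()['tool_pos']]), proj(c,[[.598,-.123,.0195]]))
```

```text
[[317.41742175 239.00160674]] [[317.76473255 306.0616547 ]]
```

View pics/w3c.png

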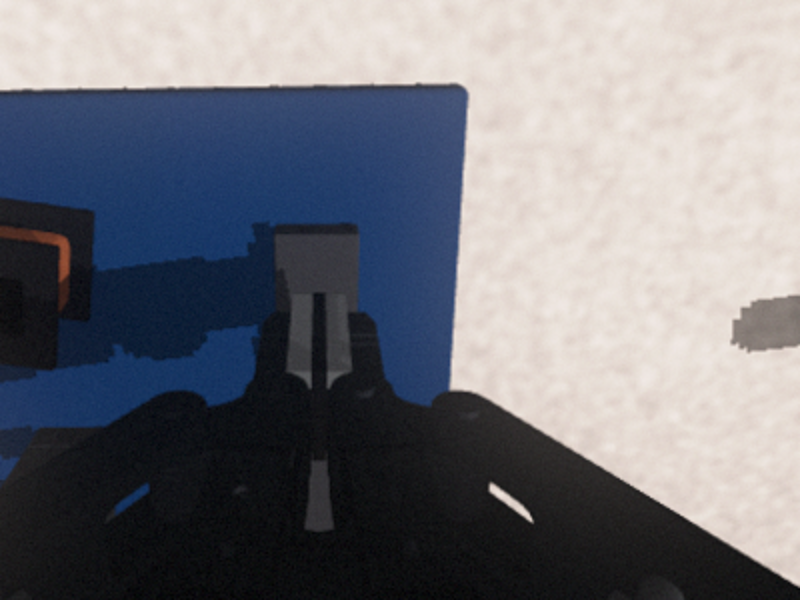

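Run:
```python
from h import *
d=np.load("pics/w3.npz"); c=[d[k] for k in d.files]
R=Ro.from_euler('xyz',[180,0,170.25],degrees=True).as_matrix(); p=np.array([.5564,-.116,.0117])
for x in (0,.011):
  for z in (0,-.005,-.01,-.015,-.02,-.038): print(x,z,(proj(c,[p+R@[x,0,z]])[0]-[160,100])*2)
# bar front-end edges: top edge crop y~236, bottom edge y~225
for z in (.01,.0185,.0195,.0205):
    print(z,plane(c,[[160+277/2,100+235/2],[160+357/2,100+235/2]],z).round(4).tolist())
print(plane(c,[[160+277/2,100+225/2]],.01))
print(plane(c,[[160+100,143],[160+300,143]],.01))
```

```text
0 0 [314.85311068 277.91196963]
0 -0.005 [314.76932295 285.56942815]
0 -0.01 [314.68100333 293.64054027]
0 -0.015 [314.58777325 302.15981636]
0 -0.02 [314.48921069 311.16572281]
0 -0.038 [314.08233139 348.3362695 ]
0.011 0 [314.76242142 244.14004555]
0.011 -0.005 [314.6745469  251.04563202]
0.011 -0.01 [314.58182471 258.33174973]
0.011 -0.015 [314.48384176 266.03078911]
0.011 -0.02 [314.38013659 274.17892957]
0.011 -0.038 [313.95074419 307.91065775]
0.01 [[0.5415, -0.1248, 0.01], [0.5455, -0.1015, 0.01]]
0.0185 [[0.5381, -0.1236, 0.0185], [0.542, -0.1014, 0.0185]]
0.0195 [[0.5377, -0.1234, 0.0195], [0.5415, -0.1014, 0.0195]]
0.0205 [[0.5373, -0.1233, 0.0205], [0.5411, -0.1014, 0.0205]]
[[ 0.53836814 -0.12416679  0.01      ]]
[[ 0.49486302 -0.13705775  0.01      ]
 [ 0.51342535 -0.02969283  0.01      ]]
```

The picture shows the fingers shut above the bar, which hasn't moved. The 51 mm opening spans 101 px in that view, which puts the tips about 28 mm behind the reported TCP. I'll reopen and go down stepwise with force checks.

Request:
servo_tool(linear=[[0,0,0],[0,0,0],[0,0,0],[0,0,0],[0,0,-0.004],[0,0,-0.008],[0,0,-0.012],[0,0,-0.016],[0,0,-0.02],[0,0,-0.02]], turn=[[0,0,0],[0,0,0],[0,0,0],[0,0,0],[0,0,0],[0,0,0],[0,0,0],[0,0,0],[0,0,0],[0,0,0]], grip=-0.2)

```text
clock: 6.5
tool_pos: [0.5562, -0.116, 0.0015]
tcp_rot: [180.0, -0.0, 170.2]
force: [-0.0, 0.7, -1.0]
width: 0.0511
```

Run:
```python
from h import *
st(); c,im=snap("wrist","w4"); c2,s=snap("scene","s4")
p=proj(c2,[ctrl.sense()['tool_pos']])[0]; print(p)
x,y=p.astype(int)
o=np.zeros((600,800,3),np.uint8); o[:,:400]=cv2.resize(im[140:400,240:413],(400,600)); o[:400,400:]=cv2.resize(s[y-50:y+30,x-40:x+40],(400,400),interpolation=cv2.INTER_CUBIC); cv2.imwrite("pics/c4.png",o)
```

```text
6.5 pos [ 0.5562 -0.116   0.0015] rot [ 1.7999e+02 -3.0000e-02  1.7025e+02] F [-0.04  0.66 -0.98] T [ 0.019 -0.031  0.014] w 0.0511 j6 -102.3
[296.00920844 273.48012566]
```

View pics/c4.png

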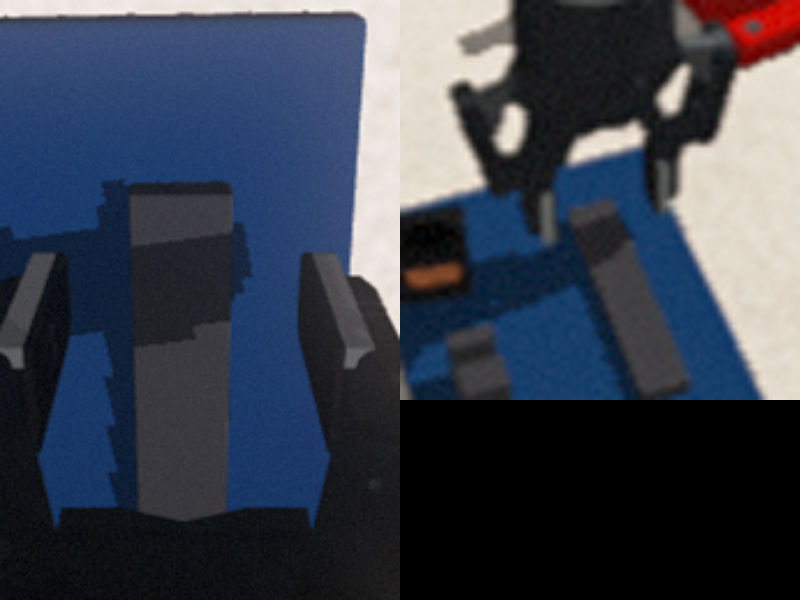

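The fingers are still about 20 mm above the TCP point in the scene view (crop 605,225 against the TCP at 600,250) and nothing touches. Going further down.

Request:
servo_tool(linear=[[0,0,-0.004],[0,0,-0.008],[0,0,-0.012],[0,0,-0.016],[0,0,-0.016]], turn=[[0,0,0],[0,0,0],[0,0,0],[0,0,0],[0,0,0]])

```text
clock: 7.22
tool_pos: [0.5562, -0.116, -0.0065]
tcp_rot: [180.0, -0.0, 170.2]
force: [0.3, 0.6, 0.4]
width: 0.0514
```

Run:
```python
from h import *
st(); c,im=snap("wrist","w5")
# inner pad edges near the tip: dark/blue transitions per row
for r in range(236,262,3):
    row=im[r].astype(int); b=(row[:,0]-row[:,2])>25
    print(r,''.join('#' if v else '.' for v in b[240:400]))
```

```text
7.225 pos [ 0.5562 -0.116  -0.0065] rot [ 1.7999e+02 -3.0000e-02  1.7025e+02] F [0.27 0.64 0.42] T [ 0.033  0.041 -0.021] w 0.0514 j6 -102.3
236 ######################################################...............................................#######################################################....
239 ######################################################...............................................#######################################################....
242 #######################################################...............................................######################################################....
245 #######################################################...............................................######################################################....
248 #######################################################...............................................#####################################################.....
251 #############................##########################...............................................############################................#########.....
254 ############..................#########################...............................................############################.................########.....
257 ###########...................#########################..............................................#############################..................#######.....
260 ##............................#########################..............................................#############################..............................
```

Request:
servo_tool(linear=[[0,0,-0.003],[0,0,-0.006],[0,0,-0.006],[0,0,-0.006],[0,0,-0.006],[0,0,-0.006],[0,0,-0.006],[0,0,-0.006]], turn=[[0,0,0],[0,0,0],[0,0,0],[0,0,0],[0,0,0],[0,0,0],[0,0,0],[0,0,0]], grip=1)

```text
clock: 8.28
tool_pos: [0.5566, -0.1161, -0.0082]
tcp_rot: [-180.0, -0.0, 170.2]
force: [-1.8, -0.1, 4.7]
width: 0.0213
```

The jaws stopped at 21 mm with a light 5 N on the pad. I'm lifting slightly and checking.

Request:
servo_tool(linear=[[0,0,0.005],[0,0,0.01],[0,0,0.02],[0,0,0.03],[0,0,0.04],[0,0,0.04],[0,0,0.04]], turn=[[0,0,0],[0,0,0],[0,0,0],[0,0,0],[0,0,0],[0,0,0],[0,0,0]])

```text
clock: 9.15
tool_pos: [0.5563, -0.116, 0.0107]
tcp_rot: [-180.0, -0.0, 170.2]
force: [0.8, 0.3, -1.1]
width: 0.0215
```

Run:
```python
from h import *
st(); c,im=snap("wrist","w6"); c2,s=snap("scene","s6")
p=proj(c2,[ctrl.sense()['tool_pos']])[0]; print(p)
x,y=p.astype(int)
o=np.zeros((600,800,3),np.uint8); o[:,:400]=cv2.resize(im[140:400,240:413],(400,600)); o[:400,400:]=cv2.resize(s[y-50:y+30,x-40:x+40],(400,400),interpolation=cv2.INTER_CUBIC); cv2.imwrite("pics/c6.png",o)
```

```text
9.15 pos [ 0.5563 -0.116   0.0107] rot [-180.     -0.    170.25] F [ 0.82  0.3  -1.08] T [-0.002  0.093  0.011] w 0.0215 j6 -102.3
[295.91321922 271.1076627 ]
```

View pics/c6.png

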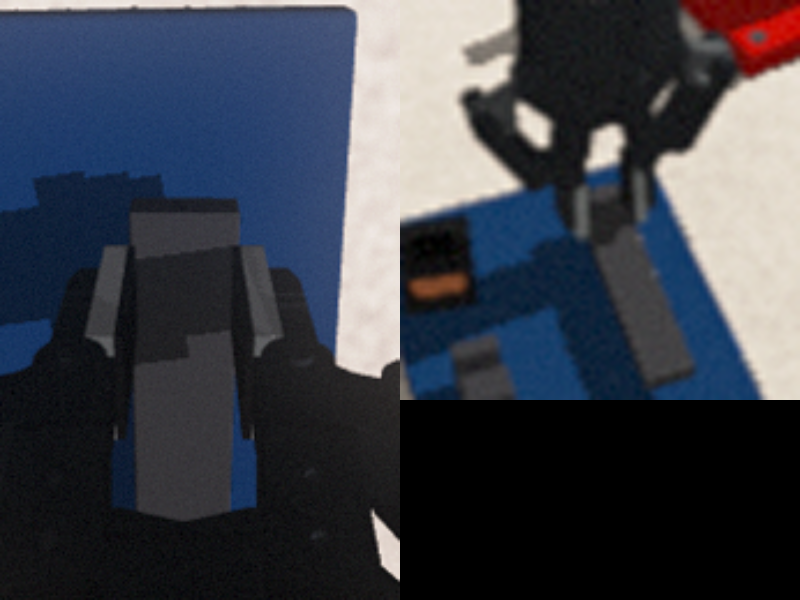

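The bar is gripped about 42 mm from its centre and lifted level, at width 21.5 mm. Its underside is about 18 mm above the TCP. Next I'm moving between the pad and the micrometer to measure the micrometer.

Request:
servo_tool(linear=[[0,0,0.1],[0,0,0.2],[0,0.05,0.3],[-0.012,0.312,0.338],[-0.012,0.312,0.338],[-0.012,0.312,0.338],[-0.012,0.312,0.338],[-0.012,0.312,0.338],[-0.012,0.312,0.338],[-0.012,0.312,0.338]], turn=[[0,0,0],[0,0,0],[0,0,0],[0,0,0.054],[0,0,0.054],[0,0,0.054],[0,0,0.054],[0,0,0.054],[0,0,0.054],[0,0,0.054]])

```text
clock: 10.5
tool_pos: [0.5504, 0.039, 0.1794]
tcp_rot: [-180.0, -0.0, 179.9]
force: [-0.1, -0.6, -1.7]
width: 0.0215
```

Run:
```python
from h import *
st(); c,im=snap("wrist","w7")
```

```text
10.5 pos [0.5504 0.039  0.1794] rot [-1.8000e+02 -3.0000e-02  1.7988e+02] F [-0.07 -0.57 -1.72] T [ 0.02   0.078 -0.031] w 0.0215 j6 -96.4
```

View pics/w7.png

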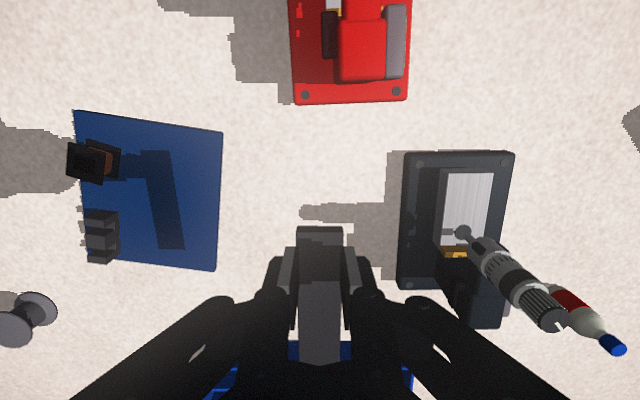

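The wrist view shows the dark micrometer: table front corners near (440,170) and (492,171), brass stop (455,254), spindle face about (463,232) and knob top about (552,320). The red one at the top of the picture is a look-alike. I'm measuring the table outline and knob.

Run:
```python
from h import *
d=np.load("pics/w7.npz"); c=[d[k] for k in d.files]; im=cv2.imread("pics/w7.png")
g=cv2.cvtColor(im,cv2.COLOR_BGR2GRAY)
m=np.zeros_like(g); m[160:250,425:500]=(g[160:250,425:500]>110)
m=cv2.morphologyEx(m,cv2.MORPH_OPEN,np.ones((3,3)))
q=max(cv2.findContours(m,0,1)[0],key=cv2.contourArea)[:,0]
w=plane(c,q,.045)
print("x min",np.sort(w[:,0])[:8].round(4))
for r in range(172,240,8):
    e=q[q[:,1]==r]
    if len(e)>1: print(r,plane(c,[e[e[:,0].argmin()],e[e[:,0].argmax()]],.045).round(4).tolist(), e[:,0].min(),e[:,0].max())
f=[]
for u in range(446,488,4):
    col=q[q[:,0]==u]
    if len(col): f.append([u,col[:,1].min()])
pf=plane(c,f,.045); print("front edge",np.polyfit(pf[:,1],pf[:,0],1),pf[:,0].mean(),pf[0].round(4),pf[-1].round(4))
# knob ray etc
for z in (.16,.17,.18,.19): print(z,plane(c,[[552,320],[463,232]],z).round(4)[0])
print("spindle tip",plane(c,[[463,232]],.057))
x,y=530,290
o=np.hstack([cv2.resize(im[155:265,395:525],(400,338),interpolation=cv2.INTER_CUBIC),cv2.resize(im[220:340,440:582],(400,338),interpolation=cv2.INTER_CUBIC)]); cv2.imwrite("pics/c7.png",o)
```

```text
x min [0.5441 0.5441 0.5441 0.5441 0.5441 0.5441 0.5441 0.5441]
180 [[0.5514, 0.1705, 0.045], [0.5516, 0.2149, 0.045]] 448 492
188 [[0.5599, 0.1706, 0.045], [0.56, 0.2154, 0.045]] 447 491
196 [[0.5685, 0.1707, 0.045], [0.5686, 0.2149, 0.045]] 446 489
204 [[0.5773, 0.1708, 0.045], [0.5774, 0.2154, 0.045]] 445 488
212 [[0.5862, 0.1709, 0.045], [0.5863, 0.2148, 0.045]] 444 486
220 [[0.5953, 0.171, 0.045], [0.5954, 0.2153, 0.045]] 443 485
228 [[0.6045, 0.1711, 0.045], [0.6046, 0.2159, 0.045]] 442 484
236 [[0.614, 0.2046, 0.045], [0.614, 0.2164, 0.045]] 472 483
front edge [-0.17691137  0.57892342] 0.5457092447320777 [0.5609 0.1697 0.045 ] [0.5442 0.2076 0.045 ]
0.16 [0.6266 0.2111 0.16  ]
0.17 [0.618  0.2019 0.17  ]
0.18 [0.6095 0.1928 0.18  ]
0.19 [0.601  0.1836 0.19  ]
spindle tip [[0.60363593 0.18806677 0.057     ]]
```

View pics/c7.png

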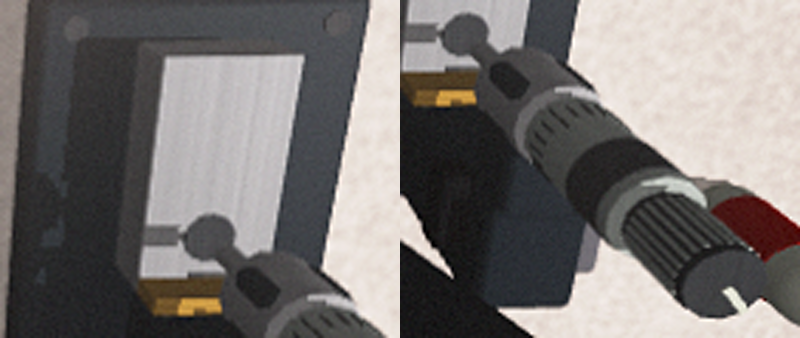

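Run:
```python
from h import *
d=np.load("pics/w7.npz"); c=[d[k] for k in d.files]
A=lambda u,v,f=3.077,x=395,y=155:[x+u/f,y+v/f]
B=lambda u,v:A(u-400,v,2.817,440,220)
print("corners",plane(c,[A(162,57),A(304,55),A(137,278)],.045).round(4).tolist())
print("disc",plane(c,[A(209,238)],.045).round(4))
ax=np.array([.609,.1937])
def onaxis(uv):
    r=rays(c,[uv])[0]; n=r[:2]; t=n@(ax-c[3][:2])/(n@n); p=c[3]+t*r; return p.round(4)
print("neck end",onaxis(A(228,258)),"disc if on axis",onaxis(A(209,238)),"knob top",onaxis(B(722,283)),"knob bottom",onaxis(B(655,218)))
print(proj(c,[[.609,.1937,z] for z in (.045,.057,.087,.11,.15,.178)]).round(1).tolist())
# bar front-end (near) lower/upper edges for droop: pixel of near end top edge (296..343, 235)
print(plane(c,[[297,236],[343,236]],.1794+.0182+.0095).round(4).tolist())
```

```text
corners [[0.5447, 0.1692, 0.045], [0.5441, 0.2154, 0.045], [0.6252, 0.171, 0.045]]
disc [[0.6097 0.1942 0.045 ]]
neck end [0.6094 0.1933 0.0611] disc if on axis [0.6091 0.1936 0.0462] knob top [0.6092 0.1936 0.1809] knob bottom [0.6091 0.1936 0.157 ]
[[462.6, 231.8], [467.7, 236.7], [482.2, 250.7], [495.5, 263.5], [524.6, 291.4], [551.4, 317.2]]
[[0.5352, 0.0289, 0.2071], [0.5353, 0.0519, 0.2071]]
```

The axis is (0.609, 0.194), its yaw is about +1°, the knob top is at z≈0.181 and the spindle face at z≈0.058-0.06. I'm going over the top, retracting, then coming down in front of the table.

Request:
servo_tool(linear=[[0,0,0.05],[-0.06,0.1,0.06],[-0.06,0.2,0.06],[-0.06,0.305,0.06],[-0.06,0.305,0.06],[-0.12,0.305,0.06],[-0.17,0.305,0.04],[-0.17,0.305,0.0],[-0.17,0.305,-0.1],[-0.17,0.305,-0.18],[-0.17,0.305,-0.25],[-0.17,0.305,-0.279],[-0.17,0.305,-0.279],[-0.17,0.305,-0.279],[-0.17,0.305,-0.279]], turn=[[0,0,0.006],[0,0,0.006],[0,0,0.006],[0,0,0.006],[0,0,0.006],[0,0,0.006],[0,0,0.006],[0,0,0.006],[0,0,0.006],[0,0,0.006],[0,0,0.006],[0,0,0.006],[0,0,0.006],[0,0,0.006],[0,0,0.006]])

```text
clock: 12.42
tool_pos: [0.4668, 0.1927, 0.042]
tcp_rot: [180.0, 0.2, -178.9]
force: [-0.4, 0.4, -0.8]
width: 0.0211
```

Run:
```python
from h import *
st(); c,im=snap("wrist","w8"); c2,s=snap("scene","s8")
x,y=proj(c2,[[.57,.194,.06]])[0].astype(int)
o=np.zeros((600,800,3),np.uint8); o[:,:400]=cv2.resize(im[140:400,232:405],(400,600)); o[:400,400:]=cv2.resize(s[y-40:y+40,x-40:x+40],(400,400),interpolation=cv2.INTER_CUBIC); cv2.imwrite("pics/c8.png",o)
# bar top edge vs table edge columns in row profile
for v in (300,320,340,360): print(v,''.join('#' if g>150 else '+' if g>90 else '.' for g in cv2.cvtColor(im,6)[v,230:410]))
```

```text
12.425 pos [0.4668 0.1927 0.042 ] rot [ 179.97    0.19 -178.95] F [-0.42  0.4  -0.8 ] T [0.021 0.035 0.014] w 0.0211 j6 -80.1
300 .....+.+.........................................................................................................................................................+#############.....
320 ....................................................................................................................................................................................
340 ....................................................................................................................................................................................
360 ..............................................................................................................++++..................................................................
```

View pics/c8.png

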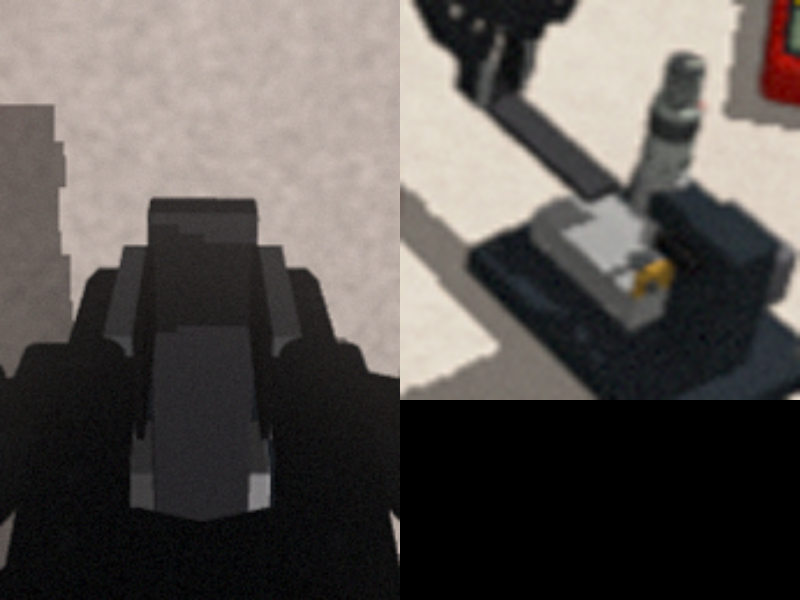

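The bar is centred over the table (20 px margins each side, crop 152-250 inside 132-270), with its end in front of the spindle. I'm lowering gently until contact.

Request:
servo_tool(linear=[[0,0,-0.01],[0,0,-0.016],[0,0,-0.02],[0,0,-0.022],[0,0,-0.022],[0,0,-0.022]], turn=[[0,0,0],[0,0,0],[0,0,0],[0,0,0],[0,0,0],[0,0,0]])

```text
clock: 13.28
tool_pos: [0.4655, 0.1925, 0.0293]
tcp_rot: [180.0, 0.0, -179.0]
force: [-0.9, -0.2, -0.9]
width: 0.0214
```

Run:
```python
from h import *
st()
```

```text
13.275 pos [0.4655 0.1925 0.0293] rot [ 1.8000e+02  1.0000e-02 -1.7895e+02] F [-0.9  -0.19 -0.94] T [-0.027  0.035  0.004] w 0.0214 j6 -80.1
```

Request:
servo_tool(linear=[[0,0,-0.001],[0,0,-0.002],[0,0,-0.003],[0,0,-0.004],[0,0,-0.004],[0,0,-0.004]], turn=[[0,0,0],[0,0,0],[0,0,0],[0,0,0],[0,0,0],[0,0,0]])

```text
clock: 14.02
tool_pos: [0.4654, 0.1925, 0.0273]
tcp_rot: [-180.0, 0.0, -179.0]
force: [-0.2, -0.6, -0.8]
width: 0.0216
```

Run:
```python
from h import *
st()
```

```text
14.025 pos [0.4654 0.1925 0.0273] rot [-180.      0.   -178.95] F [-0.25 -0.63 -0.83] T [ 0.004  0.105 -0.007] w 0.0216 j6 -80.1
```

Request:
servo_tool(linear=[[0,0,-0.001],[0,0,-0.002],[0,0,-0.002],[0,0,-0.002],[0,0,-0.002]], turn=[[0,0,0],[0,0,0],[0,0,0],[0,0,0],[0,0,0]])

```text
clock: 14.65
tool_pos: [0.4654, 0.1925, 0.0263]
tcp_rot: [180.0, 0.0, -178.9]
force: [-1.0, 0.4, -1.2]
width: 0.0212
```

Run:
```python
from h import *
st()
```

```text
14.65 pos [0.4654 0.1925 0.0263] rot [ 180.      0.   -178.95] F [-1.02  0.43 -1.17] T [0.01  0.134 0.002] w 0.0212 j6 -80.1
```

Request:
servo_tool(linear=[[0,0,-0.001],[0,0,-0.002],[0,0,-0.002],[0,0,-0.002],[0,0,-0.002]], turn=[[0,0,0],[0,0,0],[0,0,0],[0,0,0],[0,0,0]])

```text
clock: 15.28
tool_pos: [0.4654, 0.1925, 0.0252]
tcp_rot: [-180.0, -0.0, -178.9]
force: [-0.3, 1.3, 1.1]
width: 0.0213
```

Run:
```python
from h import *
st()
for i in range(4): imaging.read_camera("top"); st()
```

```text
15.275 pos [0.4654 0.1925 0.0252] rot [-1.8000e+02 -1.0000e-02 -1.7895e+02] F [-0.28  1.27  1.09] T [0.    0.09  0.016] w 0.0213 j6 -80.1
15.325 pos [0.4654 0.1925 0.0252] rot [ 180.     -0.   -178.95] F [-1.26 -0.35 -0.16] T [-0.041  0.139 -0.001] w 0.0211 j6 -80.1
15.375 pos [0.4654 0.1925 0.0252] rot [ 180.      0.   -178.95] F [-1.75  0.8   1.45] T [0.02  0.167 0.004] w 0.0216 j6 -80.1
15.425 pos [0.4654 0.1925 0.0252] rot [-180.     -0.   -178.95] F [-0.47  0.53  0.89] T [0.013 0.082 0.006] w 0.0209 j6 -80.1
15.475 pos [0.4654 0.1925 0.0252] rot [ 180.     -0.   -178.95] F [-0.51 -0.03  0.97] T [ 0.03   0.053 -0.036] w 0.0217 j6 -80.1
```

There's light table contact of about 2 N. I'm sliding forward under the spindle, stopping short of the stop.

Request:
servo_tool(linear=[[0.01,0,0],[0.03,0,0],[0.05,0,0],[0.07,0,0],[0.085,0,0],[0.094,0,0],[0.094,0,0],[0.094,0,0]], turn=[[0,0,0],[0,0,0],[0,0,0],[0,0,0],[0,0,0],[0,0,0],[0,0,0],[0,0,0]])

```text
clock: 16.48
tool_pos: [0.5131, 0.1925, 0.0259]
tcp_rot: [180.0, 0.0, -179.0]
force: [-4.0, 0.4, 5.4]
width: 0.0212
```

```bash
cat >> h.py <<'E'
def avg(n=4):
    L=[ctrl.sense()]
    for i in range(n-1): imaging.read_camera("top"); L.append(ctrl.sense())
    m=lambda k:np.mean([s[k] for s in L],0)
    print(round(L[-1]['clock'],2),'pos',m('tool_pos').round(4),'F',m('force').round(2),'T',m('torque').round(3),'yaw',L[-1]['tcp_rot'].round(1),'w',m('width').round(4),'j6',L[-1]['joint_positions'][5].round(1),'effort',m('effort').round(2))
E
python3 -c "
from h import *
avg()"
```

```text
16.62 pos [0.513  0.1925 0.0259] F [-3.6  -0.14  5.17] T [-0.087  0.495 -0.016] yaw [ 180.    0. -179.] w 0.0214 j6 -81.1 effort [-5.700e-01 -3.040e+01 -2.322e+01 -6.000e-02 -7.700e-01 -1.000e-02]
```

Request:
servo_tool(linear=[[0,0,0.0014],[0.003,0,0.0014],[0.006,0,0.0014],[0.008,0,0.0014],[0.008,0,0.0014]], turn=[[0,0,0],[0,0,0],[0,0,0],[0,0,0],[0,0,0]])

```text
clock: 17.25
tool_pos: [0.516, 0.1925, 0.0261]
tcp_rot: [-180.0, -0.1, -178.9]
force: [-4.6, -0.9, 5.2]
width: 0.0211
```

```bash
python3 -c "
from h import *
avg()"
```

```text
17.4 pos [0.516  0.1925 0.0261] F [-5.37 -0.39  5.97] T [-0.026  0.718 -0.009] yaw [-1.800e+02 -1.000e-01 -1.789e+02] w 0.021 j6 -81.2 effort [ -0.92 -30.58 -23.78  -0.14  -1.09   0.  ]
```

Request:
servo_tool(linear=[[0,0,0.001],[0,0,0.002],[0,0,0.002],[0,0,0.002]], turn=[[0,0,0],[0,0,0],[0,0,0],[0,0,0]])

```text
clock: 17.9
tool_pos: [0.5166, 0.1925, 0.0268]
tcp_rot: [180.0, 0.0, -179.0]
force: [-2.0, 1.1, 1.7]
width: 0.021
```

```bash
python3 -c "
from h import *
avg()"
```

```text
18.05 pos [0.5166 0.1925 0.0268] F [-1.05  0.68  0.71] T [0.055 0.172 0.024] yaw [ 180.    0. -179.] w 0.021 j6 -81.2 effort [-4.400e-01 -3.277e+01 -2.375e+01 -1.100e-01 -2.400e-01  2.000e-02]
```

Request:
servo_tool(linear=[[0.002,0,0.0006],[0.004,0,0.0006],[0.004,0,0.0006],[0.004,0,0.0006]], turn=[[0,0,0],[0,0,0],[0,0,0],[0,0,0]])

```text
clock: 18.55
tool_pos: [0.5186, 0.1924, 0.0272]
tcp_rot: [-180.0, 0.0, -179.0]
force: [0.2, 0.2, -1.3]
width: 0.0217
```

```bash
python3 -c "
from h import *
avg()"
```

```text
18.7 pos [0.5185 0.1924 0.0272] F [ 0.46 -0.   -0.57] T [-0.008 -0.018 -0.002] yaw [-180.    0. -179.] w 0.0214 j6 -81.2 effort [ 7.000e-02 -3.371e+01 -2.391e+01  1.000e-02  2.000e-02 -1.000e-02]
```

Free of the table and not yet at the stop. Continuing forward 2 mm at a time.

Request:
servo_tool(linear=[[0.002,0,0],[0.004,0,0],[0.004,0,0],[0.004,0,0]], turn=[[0,0,0],[0,0,0],[0,0,0],[0,0,0]])

```text
clock: 19.2
tool_pos: [0.5205, 0.1925, 0.0273]
tcp_rot: [180.0, 0.0, -179.0]
force: [-0.1, -0.3, -0.8]
width: 0.0215
```

```bash
python3 -c "
from h import *
avg()"
```

```text
19.35 pos [0.5205 0.1925 0.0273] F [ 0.01 -0.2  -0.74] T [ 0.005 -0.035 -0.005] yaw [ 180.     0.  -178.9] w 0.0214 j6 -81.2 effort [ 3.000e-02 -3.389e+01 -2.393e+01  0.000e+00  2.000e-02 -0.000e+00]
```

Request:
servo_tool(linear=[[0.002,0,0],[0.004,0,0],[0.004,0,0],[0.004,0,0]], turn=[[0,0,0],[0,0,0],[0,0,0],[0,0,0]])

```text
clock: 19.85
tool_pos: [0.5209, 0.1924, 0.0268]
tcp_rot: [-180.0, -0.2, -178.9]
force: [-5.1, -0.8, 0.8]
width: 0.0213
```

```bash
python3 -c "
from h import *
avg()"
```

```text
20.0 pos [0.5209 0.1924 0.0268] F [-5.16 -0.39  1.83] T [-0.006  0.873  0.019] yaw [-180.    -0.2 -178.9] w 0.0212 j6 -81.3 effort [ -0.87 -33.49 -26.    -0.13  -1.26   0.  ]
```

The stop was felt at TCP x≈0.521 with about 5 N. I'm easing off slightly, lowering to light contact, then opening.

Request:
servo_tool(linear=[[-0.0014,0,0],[-0.0014,0,-0.001],[-0.0014,0,-0.0022],[-0.0014,0,-0.0022]], turn=[[0,0,0],[0,0,0],[0,0,0],[0,0,0]])

```text
clock: 20.5
tool_pos: [0.5209, 0.1924, 0.0267]
tcp_rot: [-180.0, -0.1, -178.9]
force: [-6.8, -0.7, 5.4]
width: 0.0212
```

```bash
python3 -c "
from h import *
avg()"
```

```text
20.65 pos [0.521  0.1924 0.0267] F [-6.69 -1.01  5.49] T [-0.153  1.198  0.016] yaw [-1.800e+02 -1.000e-01 -1.789e+02] w 0.0211 j6 -81.3 effort [-9.300e-01 -3.171e+01 -2.546e+01 -7.000e-02 -1.710e+00  1.000e-02]
```

Request:
servo_tool(linear=[[-0.001,0,0.0012],[-0.001,0,0.0012],[-0.001,0,0.0012],[-0.001,0,0.0012]], turn=[[0,0,0],[0,0,0],[0,0,0],[0,0,0]])

```text
clock: 21.15
tool_pos: [0.521, 0.1925, 0.0267]
tcp_rot: [-180.0, -0.0, -178.9]
force: [-5.4, -1.0, 3.0]
width: 0.0214
```

Request:
servo_tool(linear=[[0,0,0],[0,0,0],[0,0,0],[0,0,0],[0,0,0]], turn=[[0,0,0],[0,0,0],[0,0,0],[0,0,0],[0,0,0]], grip=-0.1)

```text
clock: 21.78
tool_pos: [0.5213, 0.1925, 0.0267]
tcp_rot: [180.0, 0.0, -179.0]
force: [0.2, 0.4, -1.4]
width: 0.047
```

Run:
```python
from h import *
avg(); c,im=snap("wrist","w9")
g=cv2.cvtColor(im,6)
# bar near end & edges
for v in range(200,262,4): print(v,''.join('#' if x>140 else '+' if x>90 else '-' if x>45 else '.' for x in g[v,250:390]))
print(im[220:260:8,319].tolist())
```

```text
21.93 pos [0.5213 0.1925 0.0267] F [ 0.15  0.01 -0.25] T [ 0.024  0.002 -0.007] yaw [-180.     0.  -178.9] w 0.047 j6 -81.2 effort [-1.000e-02 -3.350e+01 -2.363e+01 -0.000e+00 -0.000e+00  0.000e+00]
200 +++++++++++++++++++++#######################################################################################################################
204 ++++++++++++++++++++++++####################################################################################################################
208 +++++++++++++++++++++++++++++++++++++++++###################################################################################################
212 ++++++++++++++++++++++++++++++++++++++++++##################################################################################################
216 +++++++++++++++++++++++++++++++++++++++++++#################################################################################################
220 +++++++++++++++++++++++++++++++++++++++++++#################################################################################################
224 +++++++++++++++++++++++++++
[... 792 characters left out ...]
......................................-.....--
248 .........................................................................................................-.......-......-----.-----.--------
252 ........---------.............................................................................-......-.......-.-.........--------------.----
256 ......----------................................................................................-.......-...-...--.........-----------.-----
260 .....----------..................................................................................................-..........-----------.....
[[167, 174, 187], [41, 42, 46], [53, 52, 53], [36, 37, 40], [38, 36, 39]]
```

Run:
```python
from h import *
d=np.load("pics/w9.npz"); c=[d[k] for k in d.files]; im=cv2.imread("pics/w9.png"); g=cv2.cvtColor(im,6).astype(int)
for u in range(298,344,6): print(u,g[222:238,u].tolist())
for z in (.045,.0535,.0545): print(z,plane(c,[[295.5,231],[343.5,231]],z).round(4).tolist())
```

```text
298 [175, 177, 185, 104, 24, 35, 41, 40, 36, 52, 52, 57, 53, 53, 53, 46]
304 [188, 182, 189, 108, 37, 38, 39, 40, 41, 46, 54, 49, 53, 54, 52, 45]
310 [177, 170, 178, 106, 34, 41, 43, 42, 40, 49, 56, 49, 53, 56, 57, 42]
316 [185, 188, 195, 113, 36, 38, 47, 42, 38, 46, 52, 55, 60, 52, 53, 46]
322 [180, 182, 187, 110, 34, 45, 41, 35, 44, 48, 50, 58, 59, 53, 57, 46]
328 [178, 185, 186, 115, 46, 43, 43, 42, 43, 48, 52, 59, 56, 62, 61, 54]
334 [177, 182, 186, 114, 46, 44, 39, 37, 47, 48, 53, 57, 58, 56, 58, 57]
340 [177, 183, 188, 113, 49, 38, 45, 42, 39, 47, 57, 58, 58, 57, 57, 57]
0.045 [[0.5079, 0.1806, 0.045], [0.5075, 0.206, 0.045]]
0.0535 [[0.5039, 0.1812, 0.0535], [0.5035, 0.2052, 0.0535]]
0.0545 [[0.5035, 0.1813, 0.0545], [0.5031, 0.2051, 0.0545]]
```

The bar is released. Its near end reads x≈0.504 (home is 0.504), its centre line y≈0.193, and it lies straight. Now lifting, going over the knob and down around it. Jaws are along y for a first centring grip.

Request:
servo_tool(linear=[[0,0,0.03],[0,0,0.1],[0,0,0.2],[0,0,0.29],[0,0,0.327],[0.08,0,0.327],[0.175,0,0.327],[0.175,0,0.327],[0.175,0,0.327],[0.175,0,0.3],[0.175,0,0.27],[0.175,0,0.25],[0.175,0,0.239],[0.175,0,0.239],[0.175,0,0.239]], turn=[[0,0,0],[0,0,0],[0,0,0],[0,0,0],[0,0,0],[0,0,0],[0,0,0],[0,0,0],[0,0,0],[0,0,0],[0,0,0],[0,0,0],[0,0,0],[0,0,0],[0,0,0]])

```text
clock: 23.85
tool_pos: [0.6091, 0.1926, 0.1468]
tcp_rot: [180.0, 0.1, -178.9]
force: [0.3, 0.0, -0.5]
width: 0.047
```

Run:
```python
from h import *
avg(3); c,im=snap("wrist","w10"); g=cv2.cvtColor(im,6)
print(proj(c,[[.609,.193,.181],[.609,.193,.157]]).round(1).tolist())
for v in range(190,330,6): print(v,''.join('#' if x>140 else '+' if x>90 else '-' if x>45 else '.' for x in g[v,250:390]))
```

```text
23.95 pos [0.6091 0.1926 0.1469] F [ 0.45 -0.03 -0.04] T [-0.013  0.014 -0.014] yaw [ 1.80e+02  1.00e-01 -1.79e+02] w 0.047 j6 -82.6 effort [ 1.000e-02 -3.798e+01 -2.767e+01 -0.000e+00  0.000e+00  0.000e+00]
[[318.4, 269.2], [318.4, 246.4]]
190 +++++++++++-......--........................----------------------------------------+########+-..-----.--..-------------------+#############
196 +++++++++++--...............................+#+#+---.......---------------------.....-+######+-..--.-----.--------------------##############
202 ++++++++++++-...............................+###+--...-------------------++++#####++-.-+#####+.....-.-.----------------------+##############
208 ++++++++++++-...............................----.------..----------------------.-+--+##+-------.-...--.----------------------+##############
214 ++++++++++++--.............................---------.-------...............-----+++--+++#++++++-...-.-.---------------------+###############
220 +++++++++++++-....................................-..................................-++-...-.........-.-----.--------------+#####
[... 1920 characters left out ...]
###################################################################################################-....................
310 ..................+######################################################################################################...................
316 .................+########################################################################################################-.................
322 ...................-..--.-.--------+++++###################################################################################+................
328 .......................-................+####################################################################################...............
```

The knob is between the fingers (columns 297-339, mid 318, against finger mid about 319), so y is right within about 0.5 mm. x may be a few mm off. I'll close to feel the y offset.

Request:
servo_tool(linear=[[0,0,0],[0,0,0],[0,0,0],[0,0,0],[0,0,0]], turn=[[0,0,0],[0,0,0],[0,0,0],[0,0,0],[0,0,0]], grip=1)

```text
clock: 24.62
tool_pos: [0.609, 0.1923, 0.1468]
tcp_rot: [-180.0, 0.0, -178.9]
force: [-0.9, -1.9, 3.6]
width: 0.0174
```

```bash
python3 -c "
from h import *
avg(3)"
```

```text
24.73 pos [0.609  0.1923 0.1468] F [-0.75 -2.14  3.87] T [-0.363  0.139  0.012] yaw [-180.     0.  -178.9] w 0.0172 j6 -82.6 effort [ 1.060e+00 -3.594e+01 -2.650e+01  4.500e-01 -2.900e-01  1.000e-02]
```

y is centred within 0.4 mm. Opening, turning +75° to unwind the wrist, and closing there to feel x.

Request:
servo_tool(linear=[[0,0,0],[0,0,0],[0,0,0],[0,0,0],[0,-0.001,0],[0,-0.001,0],[0,-0.001,0],[0,-0.001,0],[0,-0.001,0],[0,-0.001,0],[0,-0.001,0],[0,-0.001,0],[0,-0.001,0],[0,-0.001,0]], turn=[[0,0,0],[0,0,0],[0,0,0],[0,0,0],[0,0,0.05],[0,0,0.1],[0,0,0.15],[0,0,0.2],[0,0,0.25],[0,0,0.3],[0,0,0.35],[0,0,0.4],[0,0,0.4],[0,0,0.4]], grip=-0.1)

```text
clock: 26.48
tool_pos: [0.6087, 0.192, 0.1462]
tcp_rot: [180.0, 0.0, -107.1]
force: [0.7, -0.4, -0.3]
width: 0.0468
```

Request:
servo_tool(linear=[[0,0,0],[0,0,0],[0,0,0],[0,0,0],[0,0,0]], turn=[[0,0,0],[0,0,0],[0,0,0],[0,0,0],[0,0,0]], grip=1)

```text
clock: 27.1
tool_pos: [0.6081, 0.1923, 0.1465]
tcp_rot: [179.9, -0.0, -107.0]
force: [-6.3, 0.7, 5.2]
width: 0.017
```

```bash
python3 -c "
from h import *
avg(3)"
```

```text
27.2 pos [0.6081 0.1923 0.1466] F [-5.97  0.7   4.89] T [ 0.167  0.969 -0.031] yaw [ 179.9   -0.  -107. ] w 0.017 j6 -154.6 effort [-1.540e+00 -3.555e+01 -2.794e+01 -4.100e-01 -1.310e+00 -3.000e-02]
```

The knob sits about 0.7 mm towards -x, and there's a 5 N downward push. I'm easing both off while gripped.

Request:
servo_tool(linear=[[-0.0014,0.0002,0.0012],[-0.0014,0.0002,0.0012],[-0.0014,0.0002,0.0012]], turn=[[0,0,0],[0,0,0],[0,0,0]])

```text
clock: 27.58
tool_pos: [0.6079, 0.1922, 0.1466]
tcp_rot: [180.0, 0.0, -107.0]
force: [-2.8, 0.8, 2.0]
width: 0.0168
```

```bash
python3 -c "
from h import *
avg(4)"
```

```text
27.73 pos [0.6079 0.1922 0.1466] F [-3.24  1.42  2.06] T [ 0.245  0.592 -0.03 ] yaw [ 180.    0. -107.] w 0.017 j6 -154.6 effort [-1.460e+00 -3.713e+01 -2.840e+01 -4.500e-01 -8.000e-01 -3.000e-02]
```

Request:
servo_tool(linear=[[-0.0014,-0.0004,0.001],[-0.0014,-0.0004,0.0006],[-0.0014,-0.0004,0.0002],[-0.0014,-0.0004,-0.0002],[-0.0014,-0.0004,-0.0006],[-0.0014,-0.0004,-0.001],[-0.0014,-0.0004,-0.0014],[-0.0014,-0.0004,-0.0014],[-0.0014,-0.0004,-0.0014]], turn=[[0,0,0],[0,0,-0.05],[0,0,-0.1],[0,0,-0.15],[0,0,-0.2],[0,0,-0.25],[0,0,-0.3],[0,0,-0.3],[0,0,-0.3]])

```text
clock: 28.85
tool_pos: [0.6076, 0.1918, 0.1456]
tcp_rot: [-180.0, 0.1, -160.8]
force: [0.7, 1.7, -2.7]
width: 0.0167
```

```bash
python3 -c "
from h import *
avg(4)"
```

```text
29.0 pos [0.6076 0.1918 0.1456] F [ 0.96  1.68 -3.86] T [ 0.255 -0.21   0.008] yaw [-180.     0.  -160.9] w 0.0167 j6 -100.7 effort [-8.900e-01 -4.029e+01 -2.896e+01 -3.400e-01  3.800e-01  1.000e-02]
```

The knob is coming down with the turn (no slip) and the hand is lagging slightly (-4 N pull). Continuing with a little more follow.

Request:
servo_tool(linear=[[0,0.0006,-0.0008],[0,0.0006,-0.0012],[0,0.0006,-0.0016],[0,0.0006,-0.002],[0,0.0006,-0.0024],[0,0.0006,-0.0028],[0,0.0006,-0.0028],[0,0.0006,-0.0028]], turn=[[0,0,-0.05],[0,0,-0.1],[0,0,-0.15],[0,0,-0.2],[0,0,-0.25],[0,0,-0.3],[0,0,-0.3],[0,0,-0.3]])

```text
clock: 30.0
tool_pos: [0.6074, 0.1917, 0.1444]
tcp_rot: [-180.0, 0.0, 145.2]
force: [2.2, -0.5, -5.5]
width: 0.0167
```

```bash
python3 -c "
from h import *
avg(4)"
```

```text
30.15 pos [0.6074 0.1917 0.1444] F [ 2.3  -0.51 -5.16] T [-0.089 -0.325  0.005] yaw [-180.     0.   145.1] w 0.0168 j6 -46.7 effort [ 5.800e-01 -4.096e+01 -2.930e+01  1.700e-01  4.500e-01  2.000e-02]
```

Request:
servo_tool(linear=[[0.0006,0,-0.0008],[0.0006,0,-0.0014],[0.0006,0,-0.0019],[0.0006,0,-0.0024],[0.0006,0,-0.0024],[0.0006,0,-0.0024]], turn=[[0,0,-0.05],[0,0,-0.1],[0,0,-0.15],[0,0,-0.2],[0,0,-0.2],[0,0,-0.2]])

```text
clock: 30.9
tool_pos: [0.6074, 0.1918, 0.1436]
tcp_rot: [-179.9, 0.0, 109.2]
force: [0.2, -2.2, -3.1]
width: 0.0167
```

```bash
python3 -c "
from h import *
avg(4)"
```

```text
31.05 pos [0.6074 0.1918 0.1436] F [ 0.05 -2.35 -2.71] T [-0.385  0.031  0.017] yaw [-180.     0.   109.1] w 0.0167 j6 -10.7 effort [ 1.210e+00 -3.995e+01 -2.941e+01  4.700e-01 -1.400e-01  1.000e-02]
```

Request:
servo_tool(linear=[[0,-0.0006,-0.0004],[0,-0.0006,-0.0008],[0,-0.0006,-0.0012],[0,-0.0006,-0.0016],[0,-0.0006,-0.0016],[0,-0.0006,-0.0016]], turn=[[0,0,-0.05],[0,0,-0.1],[0,0,-0.15],[0,0,-0.2],[0,0,-0.2],[0,0,-0.2]])

```text
clock: 31.8
tool_pos: [0.6073, 0.1918, 0.1427]
tcp_rot: [-180.0, 0.0, 73.2]
force: [-1.1, -1.8, -1.3]
width: 0.0168
```

```bash
python3 -c "
from h import *
avg(4)"
```

```text
31.95 pos [0.6073 0.1919 0.1427] F [-1.18 -2.21 -1.49] T [-0.311  0.306  0.027] yaw [-180.     0.    73.1] w 0.0169 j6 25.3 effort [ 8.300e-01 -3.954e+01 -2.965e+01  3.600e-01 -4.700e-01  2.000e-02]
```

Request:
servo_tool(linear=[[0,-0.0004,-0.0003],[0,-0.0004,-0.0007],[0,-0.0004,-0.001],[0,-0.0004,-0.0014],[0,-0.0004,-0.0014],[0,-0.0004,-0.0014]], turn=[[0,0,-0.05],[0,0,-0.1],[0,0,-0.15],[0,0,-0.2],[0,0,-0.2],[0,0,-0.2]])

```text
clock: 32.7
tool_pos: [0.6073, 0.1919, 0.1421]
tcp_rot: [-180.0, 0.0, 37.2]
force: [-3.0, -0.3, -1.1]
width: 0.0168
```

```bash
python3 -c "
from h import *
avg(4)"
```

```text
32.85 pos [0.6073 0.1919 0.1421] F [-2.78 -0.71 -1.04] T [-0.104  0.518  0.071] yaw [-180.     0.    37.1] w 0.0169 j6 61.3 effort [ -0.1  -38.95 -29.69   0.06  -0.75   0.04]
```

Torque about z rose to 0.07 N m and the descent came up short, so the spindle is probably bearing. Turning 18° without following, as a test.

Request:
servo_tool(linear=[[0.0004,0,0],[0.0004,0,0],[0.0004,0,0],[0.0004,0,0]], turn=[[0,0,-0.05],[0,0,-0.1],[0,0,-0.1],[0,0,-0.1]])

```text
clock: 33.35
tool_pos: [0.6075, 0.1919, 0.1421]
tcp_rot: [-180.0, 0.0, 19.2]
force: [-4.1, -0.5, 0.3]
width: 0.0169
```

```bash
python3 -c "
from h import *
avg(5)"
```

```text
33.55 pos [0.6075 0.1919 0.1421] F [-4.17  0.09  0.24] T [0.066 0.739 0.038] yaw [-180.     0.    19.1] w 0.017 j6 79.3 effort [ -0.93 -38.51 -29.91  -0.2   -1.07   0.04]
```

No descent over 18° means the ratchet is slipping. From the 4.5 mm descent over 234° I estimate slip so far at about 0.5 rad. I'll add 54° to reach about 1.4-1.5 rad.

Request:
servo_tool(linear=[[-0.001,0,0.0002],[-0.001,0,0.0002],[-0.001,0,0.0002],[-0.001,0,0.0002],[-0.001,0,0.0002],[-0.001,0,0.0002],[-0.001,0,0.0002],[-0.001,0,0.0002]], turn=[[0,0,-0.05],[0,0,-0.1],[0,0,-0.15],[0,0,-0.2],[0,0,-0.25],[0,0,-0.3],[0,0,-0.3],[0,0,-0.3]])

```text
clock: 34.55
tool_pos: [0.6074, 0.192, 0.1421]
tcp_rot: [-180.0, 0.0, -34.8]
force: [-2.1, 1.6, -0.5]
width: 0.0167
```

```bash
python3 -c "
from h import *
avg(5)"
```

```text
34.75 pos [0.6074 0.192  0.1421] F [-2.5   1.72 -1.25] T [0.325 0.465 0.031] yaw [-180.    -0.   -34.9] w 0.017 j6 133.3 effort [ -1.7  -39.17 -29.69  -0.5   -0.61   0.04]
```

z held at 0.1421 over the 54°, so it slipped throughout; total slip is about 1.3-1.5 rad. Opening and withdrawing straight up.

Request:
servo_tool(linear=[[0,0,0],[0,0,0],[0,0,0],[0,0,0],[0,0,0],[0,0,0.02],[0,0,0.06],[0,0,0.12],[0,0,0.2],[-0.1,-0.2,0.25],[-0.1,-0.3,0.25],[-0.1,-0.3,0.25],[-0.1,-0.3,0.25],[-0.1,-0.3,0.25],[-0.1,-0.3,0.25]], turn=[[0,0,0],[0,0,0],[0,0,0],[0,0,0],[0,0,0],[0,0,0],[0,0,0],[0,0,0],[0,0,0],[0,0,0],[0,0,0],[0,0,0],[0,0,0],[0,0,0],[0,0,0]], grip=-0.1)

```text
clock: 36.62
tool_pos: [0.5574, 0.0428, 0.2673]
tcp_rot: [-180.0, 0.0, -34.9]
force: [-0.5, 0.4, -0.7]
width: 0.0469
```

Run:
```python
from h import *
avg(3); t0=cv2.imread("pics/top0.png"); s0=cv2.imread("pics/scene0.png")
c,t=snap("top","topE"); c2,s=snap("scene","sE")
for nm,a,b,cc in (("top",t0,t,c),("scene",s0,s,c2)):
    d=cv2.absdiff(a,b).max(2)>45
    for n,p in dict(ecore=[.6265,-.2077,.03],bobbin=[.5368,-.1997,.03],barhome=[.564,.193,.05],barold=[.598,-.123,.015]).items():
        u,v=proj(cc,[p])[0].astype(int); print(nm,n,(u,v),'changed px',int(d[v-6:v+7,u-6:u+7].sum()))
# bar in top view over the table
u,v=proj(c,[[.564,.193,.054]])[0].astype(int); g=cv2.cvtColor(t,6)
for r in range(v-22,v+24,2): print(r,''.join('#' if x>130 else '+' if x>85 else '-' if x>50 else '.' for x in g[r,u-22:u+22]))
print(proj(c,[[.504,.193,.054],[.624,.193,.054]]).round(1).tolist(),u,v)
```

```text
36.73 pos [0.5574 0.0428 0.2671] F [-0.26  0.05 -0.26] T [ 0.001 -0.014 -0.013] yaw [180.    0.  -34.9] w 0.0469 j6 118.8 effort [-1.800e-01 -2.974e+01 -3.007e+01 -1.000e-02  0.000e+00  0.000e+00]
top ecore (np.int64(389), np.int64(155)) changed px 0
top bobbin (np.int64(387), np.int64(180)) changed px 0
top barhome (np.int64(272), np.int64(171)) changed px 116
top barold (np.int64(364), np.int64(164)) changed px 0
scene ecore (np.int64(273), np.int64(301)) changed px 0
scene bobbin (np.int64(261), np.int64(273)) changed px 0
scene barhome (np.int64(395), np.int64(221)) changed px 134
scene barold (np.int64(301), np.int64(282)) changed px 40
149 ########-..-++--+++--.-...........---.--..--
151 ########-......+----..--..........---.--..-+
153 ########-......-+++----.--++-.....--..--..--
155 ########-.......+-+--..--.---+...---.---...-
157 ########-.......+++-----..---+-..---.--....-
159 #######+-.......++-----...----...---.--....-
161 #######+-.......+#+---------++-..---.--....-
163 #######+-.......+#+------.--#+-..--..--.....
165 #######+-.......+#+---------#+-..--..--...--
167 #######+-.......+#+------.--#+-..--..-..----
169 #######+-.......+#+---------#+-........-----
171 #######+-.......+#+------.--#+-.......------
173 #######+-.......+#+---------#+-.......------
175 #######+-.......+#+------.--#+-......-------
177 #######+-.......+##---------++-......-------
179 #######+-.......----------..........--------
181 #######+-.--.......------..........---------
183 #######+-..........------..........---------
185 ##################+------.#######+----------
187 ##################+------.#######+----------
189 ###################++-++++#######-----------
191 ################################+-----------
193 ################################------------
[[272.3, 188.9], [273.0, 154.4]] 272 171
```

```bash
python3 -c "
from h import *
st(); print(ctrl.finish_job())"
```

```text
36.825 pos [0.5573 0.0425 0.2668] rot [ 1.7999e+02  3.0000e-02 -3.4880e+01] F [0.29 0.54 0.27] T [ 0.028 -0.026 -0.033] w 0.0472 j6 118.8
the job is handed in; nothing more can be done
None
```

I put the bar on the dark micrometer's table against the brass stop and clamped it with the ratchet knob. The job was handed in at about 37 s, and no verdict was reported.

**Placing:** The bar went under the spindle and touched the stop with a gentle push (highest reading about 7 N). After release, the wrist camera put its near end at x≈0.504, where it should be when home. It lay about 1 mm or less off the spindle axis and nearly straight. The last top view shows it in the same place.

**Clamping:**
- **Turning:** I turned the knob clockwise about 288° in one grip and let the hand follow it down. The vertical force on the hand stayed between -5 and +0.3 N while turning. Closing on the knob had pushed it down by about 5 N; I eased that to about 2 N before turning.
- **Slip:** The knob came down about 4.5 mm and then stayed level for the last 72°. I put the ratchet slip at about 1.3–1.5 rad, but this is worked out from the movement and was not read directly. The clamping force could not be measured directly either.
- **End state:** The gripper is open and well clear. The E-core and bobbin look unchanged in the last pictures; I did not compare the other items.

**What went wrong or disagreed:**
- **First grasp:** It closed on nothing, because the fingertips sit about 18–28 mm behind the stated tool point. I fixed this by going lower in small steps.
- **Finger opening:** It read about 3 mm too small on both the bar and the knob.
- **Wrist camera:** It was off by about 1 mm sideways, so I centred on the knob by feel.

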